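Close the two jars left open on the fingerprint kit turntable

ROBOT

A 7-joint arm with a two-finger parallel gripper is mounted at the origin on the work surface. World frame = base frame: x ahead of the robot, y to its left, z up, the work surface at z = 0. Lengths are in m, angles in rad, forces in N, time in s.
With the tool pointing down it reaches from about 0.4 to 0.85 m from the base axis. Payload 4.5 kg.
Tool frame: the origin (TCP) lies on the centre line of the jaws, within the pads' length; the fingertips stand 14 mm ahead of it and the grasp point (between the pads) lies 5 mm behind it (nose_length is the distance from the TCP to the fingertips, in m); x points along the fingers, y is the direction in which the jaws open and shut, and the axes are right-handed (so a half turn about x gives the same grasp; the last joint's range is limited). The gripper opens to 88 mm and grips with 3 to 60 N. Pads are 18 mm wide; open, the fingers measure 123 mm over their backs; the gripper's body (75 mm by 187 mm) begins 45 mm behind the grasp point.
Start: joints at [-1.102, 0.689, -0.195, 1.565, 0.157, 0.902, -0.215], TCP at [0.263, 0.567, 0.253] pointing down, gripper open.
Joint ranges: [-3.01, 3.01], [-0.46, 2.08], [-1.47, 1.51], [0.13, 2.56], [-1, 4.14], [0.04, 2.09], [-2.66, 2.66]. Speed limits (rad/s): [2.57, 2.57, 3.14, 3.14, 3.14, 3.14, 3.14].

INTERFACE

Orientations are given as a unit quaternion [x, y, z, w].
In Python, from plant import get_state, snapshot, camera_params, finish_job, boxes_of, silhouettes, spot_point, nose_length gives the robot as it stands.
- The arm moves only by the tool apply_moves, never from a script. Its arguments are lists of equal length, an entry for each row: "delta_pos": the shift along the tool's x, y, z in cm, a list of three; "yaw": the turn about the tool's x in rad; "gripper": the opening in per cent of the stroke, from 0 (shut) to 100 (fully open). A call has 1 to 10 rows; each row is the pose to reach, as a shift and turn from the pose measured when the call began, along the tool's axes at that moment; what a row does not reach only later rows make up. A row lasts 1/12 s, in which the tool goes at most 41.7 mm and 7.16 degrees, less where a joint would pass 70% of its speed; a pose out of reach is approached as far as the arm can. A call with a gripper value outside its range is refused whole. The fingers move at their own pace and stop on an object; "force" is the grip in N (left out, the last holds). Time passes only in rows, so rows that repeat a pose let the fingers close. It gives the time, the measured TCP pose, the force and the opening at its end, in the units of the state.
- get_state(): the state, without advancing time (a new reading comes with each control period).
- snapshot(name): name is "scene" or "top" or "wrist"; returns the picture (384x512x3 uint8, red, green, blue); there is no depth.
- camera_params(name): a dict with "fovy" (degrees; the focal length in pixels is half the picture's height over the tangent of half this angle, whatever the lens; pixels are square), "cx", "cy" (the principal point, pixels), "position" and "orientation" of the camera in the world. Camera axes: x right, y down, z forward; pixel columns grow to the right and rows downward; lengths in m; the calibration is good to about 2 mm. The wrist camera is an equidistant fisheye: a pixel r from the principal point sees the ray r / f radians off the axis. A picture is of the moment at which its call begins: read the wrist's pose just before it. camera_params takes no time and is no camera call; for the wrist camera it gives the pose at the moment of the call.
- finish_job(): hands the job in, once; it reports no verdict.
Trained networks look in the newest picture that a camera, given by its name, has taken for a name from the list of things; names that differ only in an ending like _2 or _b are one class to them, and where a whole thing is asked for, a point or a joint stands for the part that bears it (a point fixed in the world has none). Each returns a list of dicts, best first, with "score" (0 to 1); they miss things now and then, are a little off and sometimes report something else, mostly with a low value. They report only what shows in the picture. A call takes as long as a camera call. They do not tell look-alikes from the thing itself.
- boxes_of(thing, camera): "bbox" ([left, top, width, height] in pixels, round what is visible of it).
- silhouettes(thing, camera): "mask" (384x512 bool, what is visible of it) and "bbox" ([left, top, width, height] in pixels, round what is visible of it).
- spot_point(thing, camera): "pixel" ([column, row] in pixels: a listed point, or the origin of a listed thing).
The state is a dict: "clock": time; "q": joint angles; "qd": joint speeds; "joint_torque": joint torques, N m; "tool_pos": TCP position; "eef_rot": TCP orientation; "contact_force": force on the tool from outside, world axes, zero at the start; "moment": the same for the moment, N m; "opening": opening from 0.0 (shut) to 1.0 (fully open).
Only numpy, scipy, OpenCV 4.12 (cv2) and the standard library are available. Lean on these libraries where they do the work, as an engineer would, in place of code of your own. Each camera call takes 0.05 s, during which the arm holds its last target.

TASK

Two of the four white jars on the turntable were left with their flip lids standing open. Push each open lid over with a fingertip and press it down until it lies fully shut. Grip nothing and pick nothing up: the jars stay upright in their collars, the two shut jars stay shut, and the wand, hand lens and lens cap stay where they lie.

Things in the scene. Friction and masses are not known exactly. Their poses are not given: they have to be found in the camera images.
- jar_1: Frosted white polypropylene jar with a flip lid, loose in a collar of the turntable (not fixed; about 150 g in all). Pot 59 mm across, rim 52 mm above its underside; with lid shut 60 mm tall. Origin: centre of its underside. Its z is up; its x points, level, to the lid's hinge. The hinge line runs along the jar's y axis through the point x = +31 mm, z = +52 mm of this frame. Starts with its lid standing open.
- jar_2: Frosted white polypropylene jar with a flip lid, loose in a collar of the turntable (not fixed; about 150 g in all). Pot 59 mm across, rim 52 mm above its underside; with lid shut 60 mm tall. Origin: centre of its underside. Its z is up; its x points, level, to the lid's hinge. The hinge line runs along the jar's y axis through the point x = +31 mm, z = +52 mm of this frame. Starts with its lid shut.
- jar_3: Frosted white polypropylene jar with a flip lid, loose in a collar of the turntable (not fixed; about 150 g in all). Pot 59 mm across, rim 52 mm above its underside; with lid shut 60 mm tall. Origin: centre of its underside. Its z is up; its x points, level, to the lid's hinge. The hinge line runs along the jar's y axis through the point x = +31 mm, z = +52 mm of this frame. Starts with its lid standing open.
- jar_4: Frosted white polypropylene jar with a flip lid, loose in a collar of the turntable (not fixed; about 150 g in all). Pot 59 mm across, rim 52 mm above its underside; with lid shut 60 mm tall. Origin: centre of its underside. Its z is up; its x points, level, to the lid's hinge. The hinge line runs along the jar's y axis through the point x = +31 mm, z = +52 mm of this frame. Starts with its lid shut.
- lid_1 (a joint): Angle of jar 1's lid about its hinge, rad: 0 = fully shut, lying on the rim; 1.57 = standing straight up on the hinge side; stop at 2.1. Lid: flat disc 62 mm across, 8 mm thick, running from the hinge line 62 mm across the jar, with a thumb tab 8 mm farther out. Stiff plastic hinge: the lid stays at whatever angle it is left and does not fall shut; about 0.3 N at the lid's far half moves it. Starts open, leaning back between 1.65 and 2.0.
- lid_1_tab (a point): Middle of the thumb tab of jar 1's lid (tab 12 x 18 x 4 mm), 64 mm from the hinge line. Axes turn with the lid: x points from the tab to the hinge, z out of the lid's outer face (up when shut).
- lid_2 (a joint): Angle of jar 2's lid about its hinge, rad: 0 = fully shut, lying on the rim; 1.57 = standing straight up on the hinge side; stop at 2.1. Lid: flat disc 62 mm across, 8 mm thick, running from the hinge line 62 mm across the jar, with a thumb tab 8 mm farther out. Stiff plastic hinge: the lid stays at whatever angle it is left and does not fall shut; about 0.3 N at the lid's far half moves it. Starts shut.
- lid_2_tab (a point): Middle of the thumb tab of jar 2's lid (tab 12 x 18 x 4 mm), 64 mm from the hinge line. Axes turn with the lid: x points from the tab to the hinge, z out of the lid's outer face (up when shut).
- lid_3 (a joint): Angle of jar 3's lid about its hinge, rad: 0 = fully shut, lying on the rim; 1.57 = standing straight up on the hinge side; stop at 2.1. Lid: flat disc 62 mm across, 8 mm thick, running from the hinge line 62 mm across the jar, with a thumb tab 8 mm farther out. Stiff plastic hinge: the lid stays at whatever angle it is left and does not fall shut; about 0.3 N at the lid's far half moves it. Starts open, leaning back between 1.65 and 2.0.
- lid_3_tab (a point): Middle of the thumb tab of jar 3's lid (tab 12 x 18 x 4 mm), 64 mm from the hinge line. Axes turn with the lid: x points from the tab to the hinge, z out of the lid's outer face (up when shut).
- lid_4 (a joint): Angle of jar 4's lid about its hinge, rad: 0 = fully shut, lying on the rim; 1.57 = standing straight up on the hinge side; stop at 2.1. Lid: flat disc 62 mm across, 8 mm thick, running from the hinge line 62 mm across the jar, with a thumb tab 8 mm farther out. Stiff plastic hinge: the lid stays at whatever angle it is left and does not fall shut; about 0.3 N at the lid's far half moves it. Starts shut.
- lid_4_tab (a point): Middle of the thumb tab of jar 4's lid (tab 12 x 18 x 4 mm), 64 mm from the hinge line. Axes turn with the lid: x points from the tab to the hinge, z out of the lid's outer face (up when shut).
- turntable_centre (a point): Centre of the upper face of the grey plastic turntable, a disc 212 mm across, its upper face 22 mm above the shelf. It carries four collars (14 mm high, 62 mm inside, 69 mm outside), their centres 64 mm from this point at every quarter turn, with one jar in each. The disc can turn about its upright axis but has a drag of about 0.05 N m.
- wand: Chrome magnetic wand lying on the shelf, 143 mm long, 11 mm thick, along its x; origin about mid-length on its underside. Bystander.
- magnifier: Brass-rimmed hand lens lying flat: ring 76 mm across, 10 mm high, black handle 85 mm long towards its -x, reaching to 140 mm from the ring centre; origin on the underside at the ring's centre. Bystander.
- lens_cap: Matte black camera lens cap lying flat, 62 mm across, 10 mm high; origin at the centre of its underside. Bystander.
Not all that is in view belongs to the job. What is shaped like the jar_3 but green is not meant.

How it is judged:
By the outcome, as a careful person would: the job done as asked, in the order asked, and still so for the second after the job is handed in, with the robot touching nothing.
It also fails if it takes over 42 s, if anything falls off the work surface, if the arm or the gripper's body presses on something with over 40 N, if the wrist force passes 120 N, or if a joint passes its speed limit or range.

## Working session

There is one attempt and no reset: what is moved stays moved. The work goes in short steps, Python scripts to look and compute and a tool call to move; the robot and the scene stay as the last step left them, time stands still between calls to the robot, and variables do not carry over. Pictures are saved under pics/ and viewed, and the job is handed in when it is done.

Besides the shell and the picture viewer there is one more tool, called after "Request:" as name(argument=value, ...), one argument or row to a line, values as JSON. apply_moves: Moves the arm, as the interface text tells. Its arguments: {"type":"object","properties":{"delta_pos":{"type":"array"},"yaw":{"type":"array"},"gripper":{"type":"array"},"force":{"type":"number"}},"required":["delta_pos","yaw","gripper"]}

```bash
mkdir -p pics; ls
cat > h.py <<'E'
import numpy as np,cv2
from scipy.spatial.transform import Rotation as R
from plant import *
def save(im,n,s=1.5):
    cv2.imwrite('pics/'+n,cv2.resize(im[:,:,::-1],None,fx=s,fy=s,interpolation=cv2.INTER_CUBIC))
def crop(im,n,x,y,w,h):
    s=min(800/w,600/h); save(im[y:y+h,x:x+w],n,s)
E
python3 - <<'E'
from h import *
for n in ['scene','top']:
    im=snapshot(n); save(im,n+'0.png'); np.save(n+'0.npy',im)
    print(n,camera_params(n))
    for t in ['jar_1','lid_1_tab','turntable_centre']:
        print(t,[(np.round(d['pixel'],1).tolist(),round(d['score'],2)) for d in spot_point(t,n)])
s=get_state();print(s['clock'],s['tool_pos'],s['eef_rot'],R.from_quat(s['eef_rot']).as_matrix().round(3),nose_length() if callable(nose_length) else nose_length)
E
```

```text
pics
scene {'fovy': 51.13729733021776, 'cx': 250.97830391861137, 'cy': 188.4707886108955, 'position': array([0.8846473 , 0.41270514, 0.80949372]), 'orientation': array([ 0.32067222,  0.88772119, -0.31340048, -0.10440576])}
jar_1 [([255.3, 201.0], 0.85), ([271.3, 147.9], 0.77), ([219.5, 211.7], 0.76), ([229.6, 245.0], 0.6), ([271.7, 230.6], 0.58)]
lid_1_tab [([243.1, 227.4], 0.83)]
turntable_centre [([240.2, 224.3], 0.84), ([234.5, 184.4], 0.33)]
top {'fovy': 43.50574244547012, 'cx': 251.6660309083669, 'cy': 195.1212269654714, 'position': array([ 0.31243196, -0.05578282,  1.37573374]), 'orientation': array([ 0.70692215, -0.70232345,  0.05303499, -0.0647312 ])}
jar_1 [([235.4, 166.1], 0.91), ([296.7, 262.0], 0.86), ([263.9, 172.9], 0.75), ([229.4, 198.1], 0.72), ([254.6, 206.9], 0.57), ([130.2, 205.3], 0.57)]
lid_1_tab [([215.8, 156.9], 0.64), ([128.7, 206.9], 0.47), ([233.4, 165.1], 0.29)]
turntable_centre [([247.8, 185.5], 0.93)]
0.4 [0.26319958 0.56679424 0.25261666] [ 0.15242251  0.69048237 -0.15256667  0.69045267] [[-0.     0.421  0.907]
 [-0.     0.907 -0.421]
 [-1.    -0.     0.   ]] 0.014
```

View pics/scene0.png

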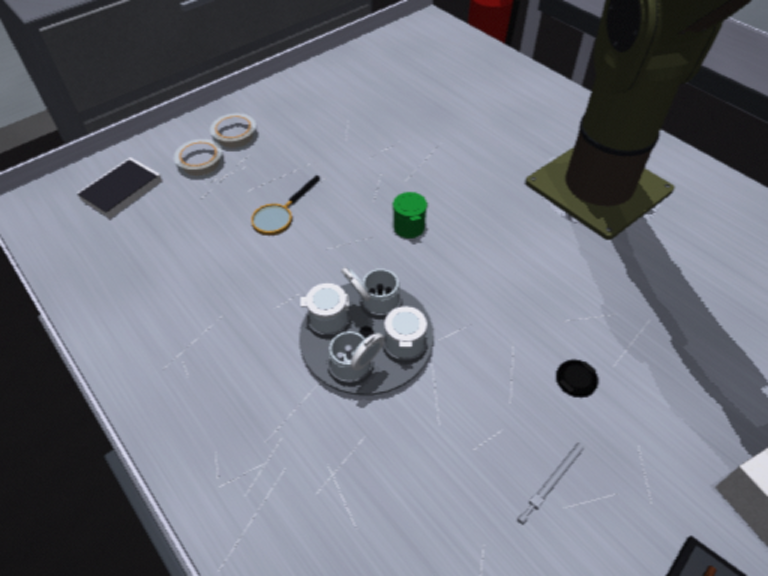

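View pics/top0.png

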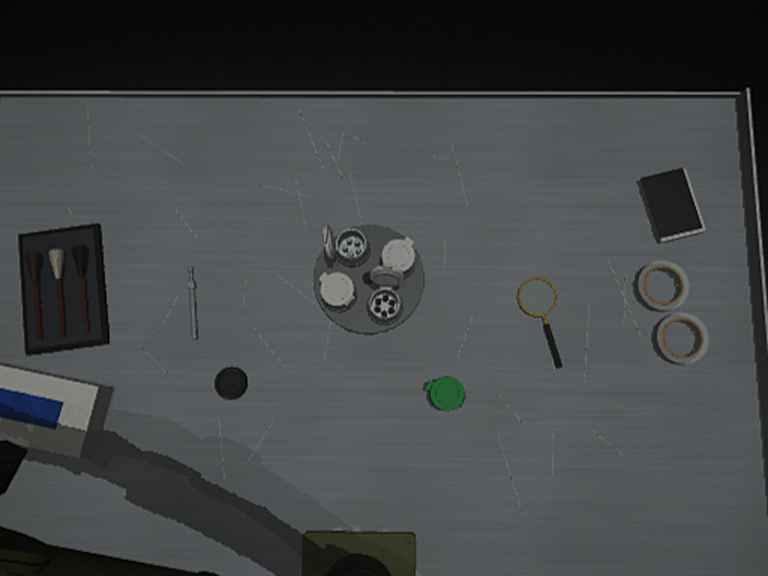

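Run:
```python
from h import *
a=np.load('scene0.npy');crop(a,'sc_c.png',180,90,140,180//1)
a=np.load('top0.npy');crop(a,'top_c.png',180,130,130,150)
```

```text
(no output)
```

View pics/sc_c.png

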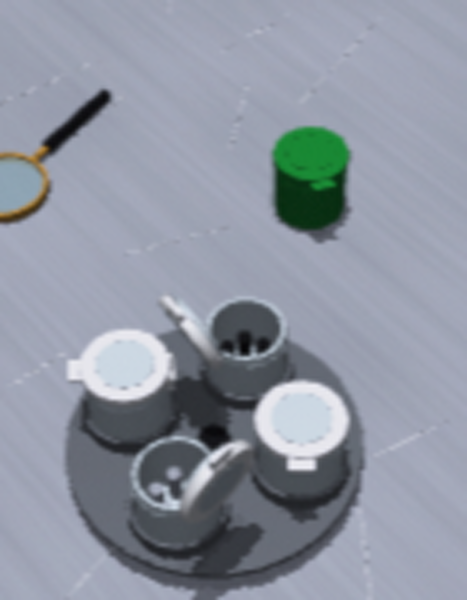

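View pics/top_c.png

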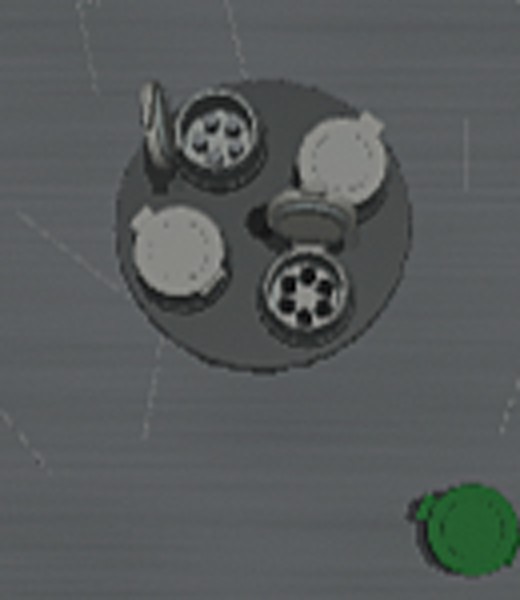

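```bash
cat >> h.py <<'E'
class Cam:
    def __init__(s,n):
        c=camera_params(n);s.f=192/np.tan(np.radians(c['fovy']/2));s.c=np.array([c['cx'],c['cy']]);s.p=np.array(c['position']);s.R=R.from_quat(c['orientation']).as_matrix()
    def plane(s,px,z):
        d=s.R@np.array([*((np.array(px)-s.c)/s.f),1]);t=(z-s.p[2])/d[2];return s.p+t*d
    def proj(s,P):
        q=(np.atleast_2d(P)-s.p)@s.R;return q[:,:2]/q[:,2:]*s.f+s.c
E
python3 - <<'E'
from h import *
T=Cam('top');S=Cam('scene')
t=lambda x,y:(180+x/4,130+y/4)
s=lambda x,y:(180+x/3.333,90+y/3.333)
print('tt',T.plane([247.8,185.5],.022),T.plane(t(263,225),.022),S.plane(s(215,437),.022))
for n,a,b,z in [('A',t(217,133),s(245,328),.074),('B',t(304,287),s(245,328),.074),('A',t(217,133),s(178,475),.074),('C',t(180,251),s(302,420),.082),('D',t(343,161),s(127,365),.082)]:
    print(n,T.plane(a,z).round(4),S.plane(b,z).round(4))
E
```

```text
tt [ 0.56809544 -0.02111838  0.022     ] [ 0.56588242 -0.01526832  0.022     ] [ 0.5696197  -0.01412342  0.022     ]
A [0.6209 0.0158 0.074 ] [ 0.5165 -0.0441  0.074 ]
B [ 0.5131 -0.0453  0.074 ] [ 0.5165 -0.0441  0.074 ]
A [0.6209 0.0158 0.074 ] [0.6273 0.0217 0.074 ]
C [0.5363 0.0395 0.082 ] [0.5412 0.0448 0.082 ]
D [ 0.5997 -0.0716  0.082 ] [ 0.6026 -0.0661  0.082 ]
```

```bash
cat >> h.py <<'E'
def lidpts(c,yaw,th,z0=.022):
    # c: xy, returns dict of world pts
    ph=np.linspace(0,2*np.pi,60)
    h=np.array([.031,0,.052])
    def L(x,y,z): # lid coords: distance u from hinge, y, height above rim plane
        u=np.asarray(x);z=np.asarray(z)
        X=h[0]-u*np.cos(th)+z*np.sin(th)*1; Z=h[2]+u*np.sin(th)+z*np.cos(th)
        return np.stack(np.broadcast_arrays(X,y,Z),-1)
    d={'out':L(.031+.031*np.cos(ph),.031*np.sin(ph),.008),'in':L(.031+.031*np.cos(ph),.031*np.sin(ph),0.),
    'tab':L(np.array([.058,.07,.07,.058,.058]),np.array([-.009,-.009,.009,.009,-.009]),.004),'tabc':L(np.array([.064]),0,.004),
    'rim':np.stack([.0295*np.cos(ph),.0295*np.sin(ph),0*ph+.052],-1),'base':np.stack([.0295*np.cos(ph),.0295*np.sin(ph),0*ph],-1)}
    cy,sy=np.cos(yaw),np.sin(yaw);M=np.array([[cy,-sy,0],[sy,cy,0],[0,0,1]])
    return {k:v@M.T+[c[0],c[1],z0] for k,v in d.items()}
def overlay(name,im,models,out,x,y,w,h):
    C=Cam(name);s=min(800/w,600/h)
    a=cv2.resize(im[y:y+h,x:x+w,::-1],None,fx=s,fy=s,interpolation=cv2.INTER_CUBIC)
    cols={'out':(0,255,255),'in':(0,160,255),'tab':(255,0,255),'rim':(0,255,0),'base':(255,100,0)}
    for m in models:
        for k,col in cols.items():
            q=((C.proj(m[k])-[x,y]+.5)*s*8).astype(int)
            cv2.polylines(a,[q.reshape(-1,1,2)],False,col,1,cv2.LINE_AA,3)
    cv2.imwrite('pics/'+out,a)
E
python3 - <<'E'
from h import *
ms=[lidpts((.623,.018),np.radians(95),1.85),lidpts((.515,-.044),np.radians(2),1.85),lidpts((.538,.042),0.5+np.pi,0),lidpts((.601,-.069),np.radians(150),0)]
overlay('scene',np.load('scene0.npy'),ms[:2],'ov_s.png',190,170,110,100)
overlay('top',np.load('top0.npy'),ms[:2],'ov_t.png',200,145,100,80)
T=Cam('top');S=Cam('scene')
E
```

```text
(no output)
```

View pics/ov_s.png

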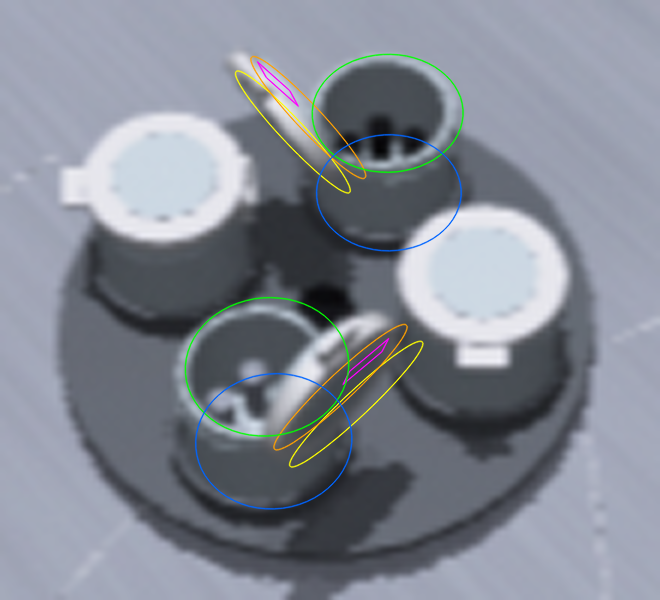

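View pics/ov_t.png

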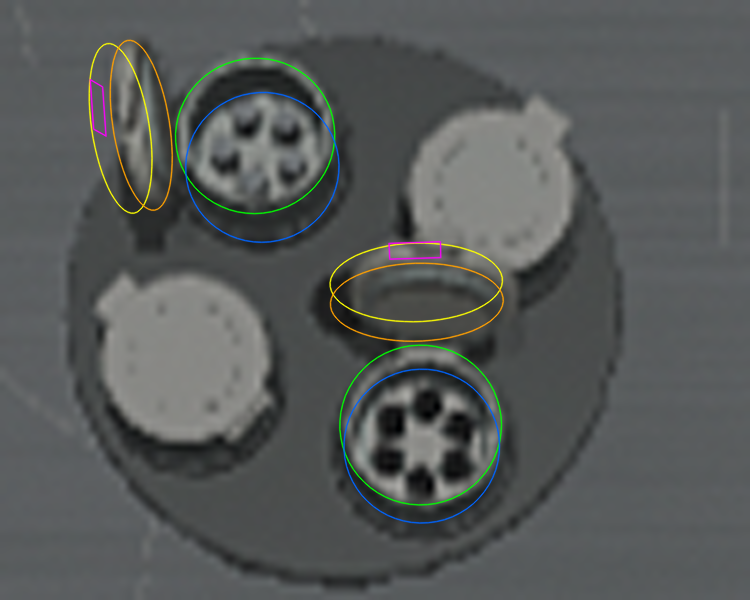

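Run:
```python
from h import *
ms=[lidpts((.622,.018),np.radians(95),1.68),lidpts((.515,-.045),np.radians(-3),1.95)]
overlay('scene',np.load('scene0.npy'),ms[:2],'ov_s2.png',190,170,110,100)
overlay('top',np.load('top0.npy'),ms[:2],'ov_t2.png',200,145,100,80)
```

```text
(no output)
```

View pics/ov_s2.png

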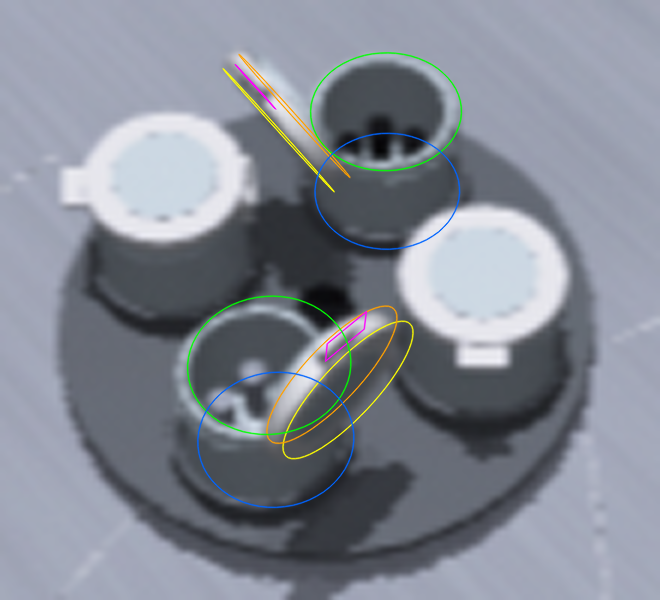

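View pics/ov_t2.png

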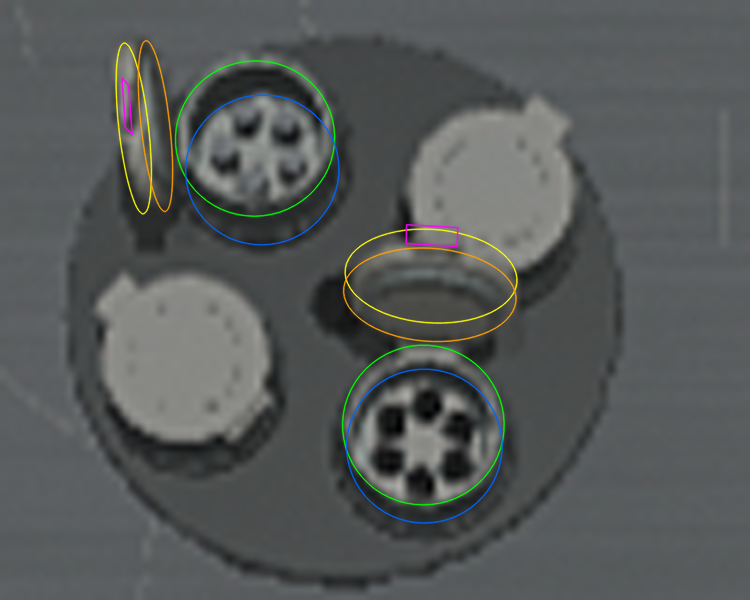

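Request:
apply_moves(
  delta_pos=[
    [0, -20, 29],
    [0, -20, 29],
    [0, -20, 29],
    [0, -20, 29],
    [0, -20, 29],
    [0, -20, 29],
    [0, -20, 29],
    [0, -20, 29],
    [0, -40.7, 57.7],
    [0, -40.7, 57.7],
  ],
  yaw=[-0.1, -0.2, -0.3, -0.4, -0.434, -0.434, -0.434, -0.434, -0.434, -0.434],
  gripper=[0, 0, 0, 0, 0, 0, 0, 0, 0, 0],
)

```text
clock: 1.23
tool_pos: [0.4741, 0.2051, 0.2529]
eef_rot: [0.0, 0.707, -0.0, 0.707]
contact_force: [0.3, 0.2, 0.0]
opening: 0.269
```

```bash
cat >> h.py <<'E'
def to(tgt):
    s=get_state();M=R.from_quat(s['eef_rot']).as_matrix()
    print('t',round(s['clock'],2),'pos',np.round(s['tool_pos'],4),'yv',M[:,1].round(3),'F',np.round(s['contact_force'],2),'open',round(s['opening'],3))
    for t in np.atleast_2d(tgt): print('d cm',np.round(M.T@(t-s['tool_pos'])*100,2))
E
python3 -c "
from h import *
to([.615,-.045,.253])"
```

```text
t 1.23 pos [0.4741 0.2051 0.2529] yv [ 0.001  1.    -0.   ] F [0.3  0.18 0.04] open 0.269
d cm [ -0.   -25.    14.11]
```

Request:
apply_moves(
  delta_pos=[
    [0, -25, 14.1],
    [0, -25, 14.1],
    [0, -25, 14.1],
    [0, -25, 14.1],
    [0, -25, 14.1],
    [0, -25, 14.1],
    [0, -25, 14.1],
    [0, -25, 14.1],
    [4, -25, 14.1],
    [6, -25, 14.1],
  ],
  yaw=[0, 0, 0, 0, 0, 0, 0, 0, 0, 0],
  gripper=[0, 0, 0, 0, 0, 0, 0, 0, 0, 0],
)

```text
clock: 2.07
tool_pos: [0.6145, -0.046, 0.1911]
eef_rot: [0.001, 0.707, -0.001, 0.707]
contact_force: [-0.2, -0.1, -1.0]
opening: 0.001
```

```bash
python3 -c "
from h import *
to([.615,-.045,.138])
im=snapshot('scene');overlay('scene',im,[],'s1.png',150,100,192,144)
im=snapshot('wrist');save(im,'w1.png')"
```

```text
t 2.07 pos [ 0.6145 -0.046   0.1911] yv [0.003 1.    0.   ] F [-0.22 -0.08 -0.95] open 0.001
d cm [5.31 0.1  0.05]
```

View pics/s1.png

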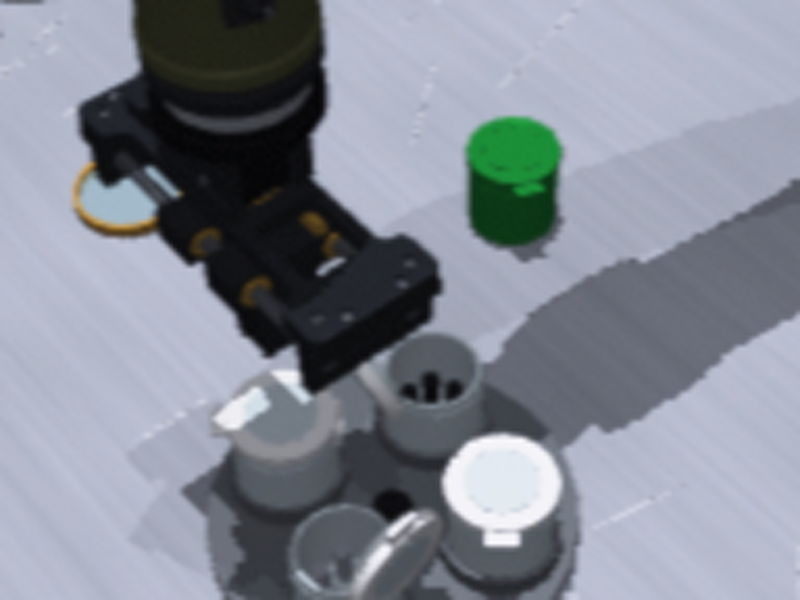

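View pics/w1.png

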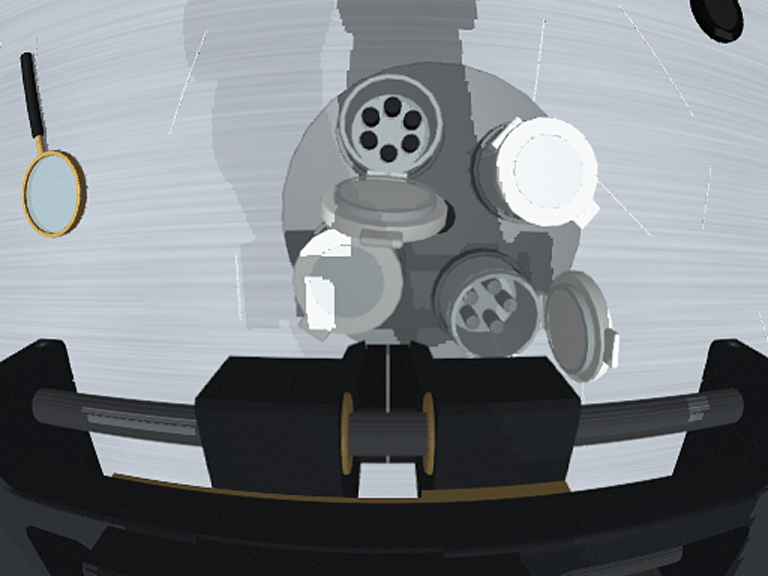

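Request:
apply_moves(
  delta_pos=[
    [3, 0.1, 0],
    [5.3, 0.1, 0],
    [5.3, 0.1, 0],
    [5.3, 0.1, -1],
    [5.3, 0.1, -2],
    [5.3, 0.1, -3],
    [5.3, 0.1, -4],
    [5.3, 0.1, -4.6],
    [5.3, 0.1, -5.2],
    [5.3, 0.1, -5.2],
  ],
  yaw=[0, 0, 0, 0, 0, 0, 0, 0, 0, 0],
  gripper=[0, 0, 0, 0, 0, 0, 0, 0, 0, 0],
)

```text
clock: 3.0
tool_pos: [0.5596, -0.0442, 0.1382]
eef_rot: [-0.0, 0.709, -0.0, 0.705]
contact_force: [-0.0, -0.3, 0.7]
opening: 0.007
```

```bash
python3 -c "
from h import *
# continue arc targets for jar B
P=[]
for a in [80,70,60,50,40,30,22,15,8,3]:
    th=np.radians(a);u=.05
    x=.031-u*np.cos(th)+.008*np.sin(th);z=.052+u*np.sin(th)+.008*np.cos(th)
    P.append([.515+x+.009,-.045,.022+z+.014])
to(P)
im=snapshot('wrist');save(im,'w2.png')"
```

```text
t 3.0 pos [ 0.5596 -0.0442  0.1382] yv [ 0.001  1.    -0.001] F [-0.05 -0.28  0.71] open 0.007
d cm [-0.04 -0.08 -0.54]
d cm [ 0.06 -0.08 -1.42]
d cm [ 0.3  -0.08 -2.26]
d cm [ 0.7  -0.08 -3.05]
d cm [ 1.22 -0.08 -3.77]
d cm [ 1.86 -0.08 -4.38]
d cm [ 2.44 -0.08 -4.78]
d cm [ 2.99 -0.08 -5.06]
d cm [ 3.57 -0.08 -5.27]
d cm [ 3.99 -0.08 -5.38]
```

View pics/w2.png

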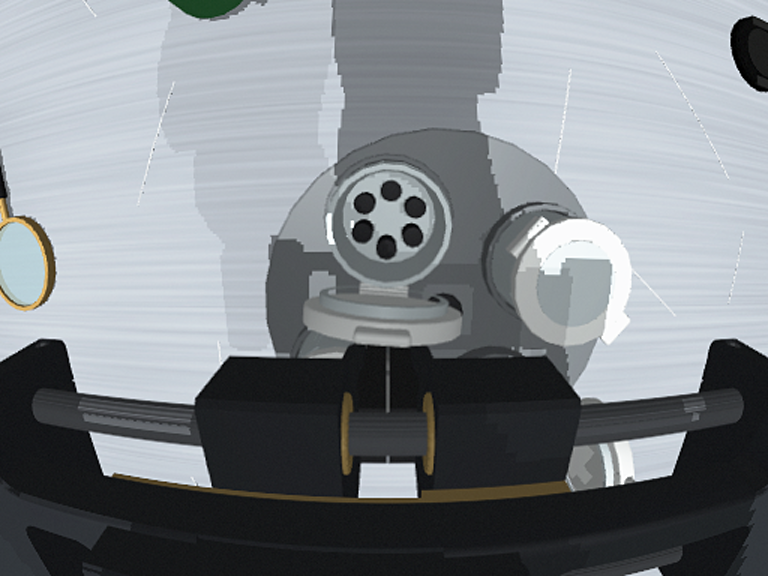

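Request:
apply_moves(
  delta_pos=[
    [0, -0.1, -0.8],
    [0.1, -0.1, -1.5],
    [0.3, -0.1, -2.3],
    [0.7, -0.1, -3],
    [1.2, -0.1, -3.8],
    [1.9, -0.1, -4.4],
    [2.4, -0.1, -4.8],
    [3, -0.1, -5.1],
    [3.5, -0.1, -5.3],
    [3.6, -0.1, -5.3],
  ],
  yaw=[0, 0, 0, 0, 0, 0, 0, 0, 0, 0],
  gripper=[0, 0, 0, 0, 0, 0, 0, 0, 0, 0],
)

```text
clock: 3.88
tool_pos: [0.5061, -0.0452, 0.1014]
eef_rot: [-0.0, 0.71, -0.0, 0.704]
contact_force: [1.3, -0.4, -0.0]
opening: 0.002
```

```bash
python3 -c "
from h import *
to([.505,-.045,.096])
im=snapshot('wrist');save(im,'w3.png')"
```

```text
t 3.88 pos [ 0.5061 -0.0452  0.1014] yv [ 0.     1.    -0.001] F [ 1.31 -0.42 -0.04] open 0.002
d cm [ 0.54  0.02 -0.11]
```

View pics/w3.png

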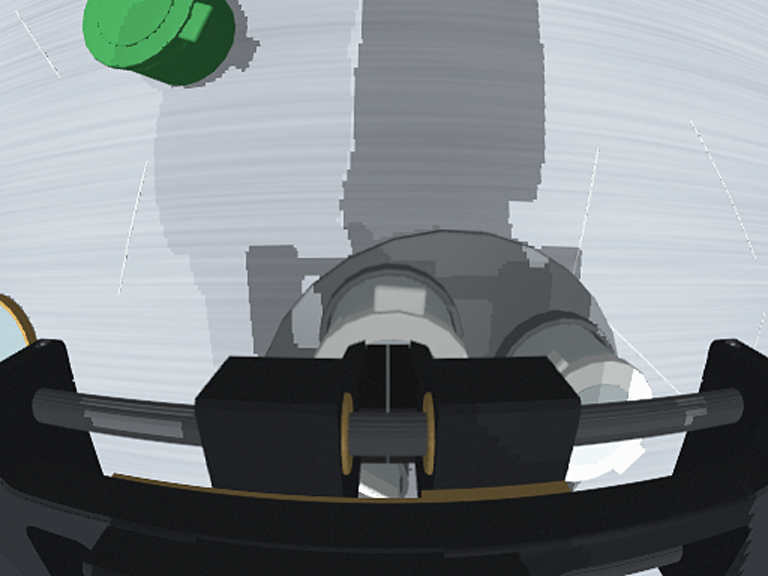

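Request:
apply_moves(
  delta_pos=[
    [0.2, 0, 0],
    [0.4, 0, 0],
    [0.5, 0, 0],
    [0.6, 0, 0],
    [0.6, 0, 0],
  ],
  yaw=[0, 0, 0, 0, 0],
  gripper=[0, 0, 0, 0, 0],
)

```text
clock: 4.35
tool_pos: [0.5069, -0.0453, 0.0962]
eef_rot: [-0.0, 0.709, -0.001, 0.705]
contact_force: [-1.3, -0.4, 6.4]
opening: 0.002
```

Contact at the expected shut height (6 N); I press a little more.

Request:
apply_moves(
  delta_pos=[
    [0.1, 0, 0],
    [0.2, 0, 0],
    [0.25, 0, 0],
    [0.25, 0, 0],
    [0.25, 0, 0],
  ],
  yaw=[0, 0, 0, 0, 0],
  gripper=[0, 0, 0, 0, 0],
)

```text
clock: 4.77
tool_pos: [0.5071, -0.0458, 0.0957]
eef_rot: [-0.001, 0.709, -0.001, 0.706]
contact_force: [-3.6, -0.7, 20.8]
opening: 0.007
```

Request:
apply_moves(
  delta_pos=[
    [-1, 0, 0],
    [-5, 0, 0],
    [-9, 0, 0],
    [-10, 4, 4],
    [-10, 8, 7],
    [-10, 12, 11],
    [-10, 16.5, 11],
    [-10, 16.5, 11],
    [-10, 16.5, 11],
    [-10, 16.5, 11],
  ],
  yaw=[0, 0, 0, 0, 0, 0, 0, 0, 0, 0],
  gripper=[0, 0, 0, 0, 0, 0, 0, 0, 0, 0],
)

```text
clock: 5.6
tool_pos: [0.6176, 0.1229, 0.1947]
eef_rot: [-0.002, 0.709, 0.001, 0.706]
contact_force: [0.1, -1.4, -0.2]
opening: 0.007
```

```bash
python3 -c "
from h import *
to([.617,.12,.138])
im=snapshot('wrist');save(im,'w4.png')
im=snapshot('top');np.save('top1.npy',im);overlay('top',im,[lidpts((.622,.018),np.radians(96),1.72),lidpts((.515,-.045),0,0)],'t4.png',200,145,100,80)"
```

```text
t 5.6 pos [0.6176 0.1229 0.1947] yv [-0.004  1.    -0.001] F [ 0.14 -1.44 -0.19] open 0.007
d cm [ 5.67 -0.28 -0.04]
```

View pics/w4.png

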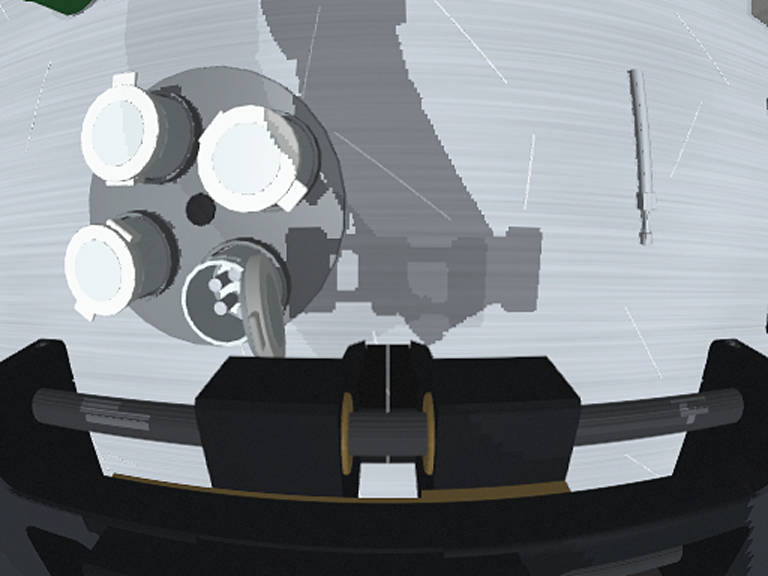

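View pics/t4.png

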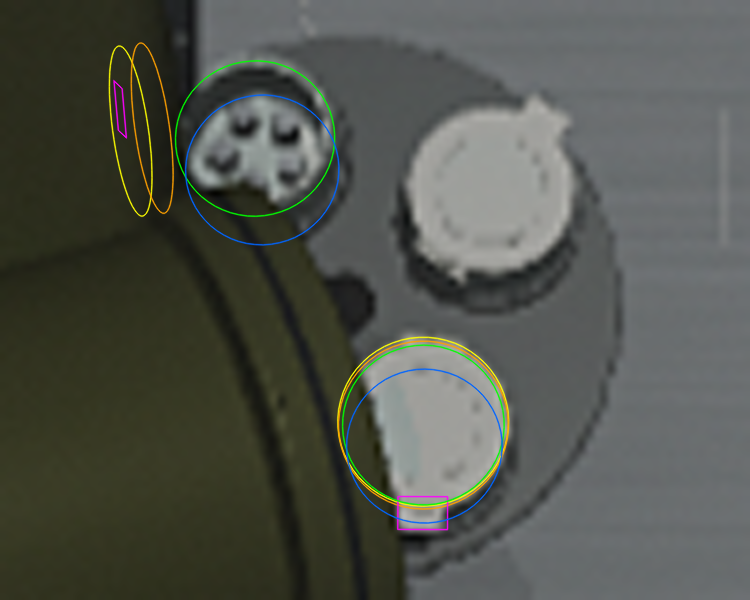

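Request:
apply_moves(
  delta_pos=[
    [3.5, 0, -0.3],
    [5.6, -0.3, -0.3],
    [5.6, -1.3, -0.3],
    [5.6, -2.3, -0.2],
    [5.6, -3.3, -0.1],
    [5.6, -4, 0],
    [5.6, -4.8, 0],
    [5.6, -4.8, 0],
  ],
  yaw=[0, 0, 0, 0, 0, 0, 0, 0],
  gripper=[0, 0, 0, 0, 0, 0, 0, 0],
)

```text
clock: 6.37
tool_pos: [0.6178, 0.0666, 0.1397]
eef_rot: [-0.0, 0.708, -0.004, 0.706]
contact_force: [0.9, -0.1, 0.8]
opening: 0.004
```

```bash
python3 -c "
from h import *
P=[]
for a in [80,70,60,50,40,30,22,15,8,3]:
    th=np.radians(a);u=.053
    x=.031-u*np.cos(th)+.008*np.sin(th);z=.052+u*np.sin(th)+.008*np.cos(th)
    r=x+.0175
    P.append([.623-.1*r,.018+r,.022+z+.014])
to(P)
im=snapshot('wrist');save(im,'w5.png')"
```

```text
t 6.37 pos [0.6178 0.0666 0.1397] yv [ 0.005  1.    -0.006] F [ 0.91 -0.12  0.81] open 0.004
d cm [-0.18 -0.14  0.05]
d cm [-0.07 -1.07  0.14]
d cm [ 0.2  -1.97  0.24]
d cm [ 0.62 -2.8   0.33]
d cm [ 1.17 -3.55  0.41]
d cm [ 1.85 -4.19  0.48]
d cm [ 2.47 -4.61  0.53]
d cm [ 3.06 -4.9   0.56]
d cm [ 3.67 -5.12  0.58]
d cm [ 4.13 -5.24  0.6 ]
```

View pics/w5.png

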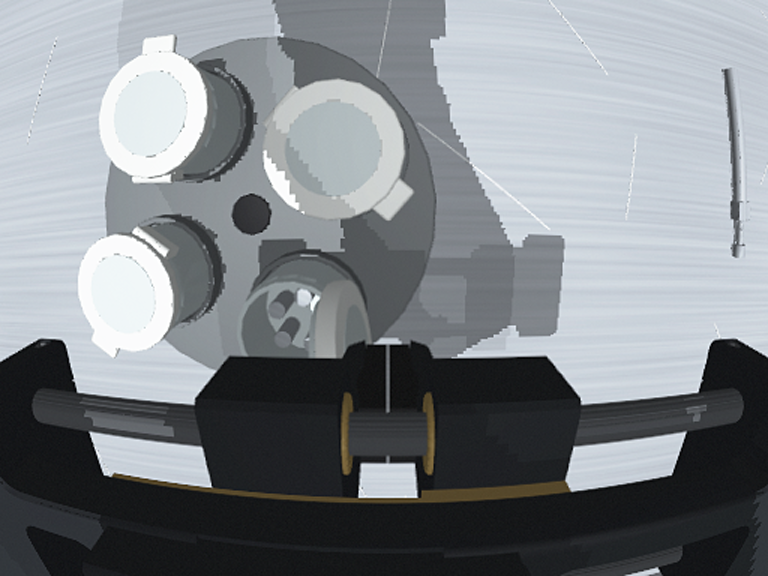

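Request:
apply_moves(
  delta_pos=[
    [0, -0.5, 0.1],
    [0, -1.1, 0.1],
    [0.2, -2, 0.2],
    [0.6, -2.8, 0.3],
    [1.2, -3.5, 0.4],
    [1.8, -4.2, 0.5],
    [2.5, -4.6, 0.5],
    [3, -4.9, 0.5],
    [3.6, -5.1, 0.6],
    [3.7, -5.1, 0.6],
  ],
  yaw=[0, 0, 0, 0, 0, 0, 0, 0, 0, 0],
  gripper=[0, 0, 0, 0, 0, 0, 0, 0, 0, 0],
)

```text
clock: 7.25
tool_pos: [0.6226, 0.0164, 0.1013]
eef_rot: [-0.0, 0.709, -0.003, 0.705]
contact_force: [-0.5, -0.7, -0.5]
opening: 0.005
```

```bash
python3 -c "
from h import *
to([.623,.014,.096])
im=snapshot('scene');overlay('scene',im,[],'s6.png',150,130,192,144)"
```

```text
t 7.25 pos [0.6226 0.0164 0.1013] yv [ 0.004  1.    -0.005] F [-0.47 -0.7  -0.54] open 0.005
d cm [ 0.54 -0.24  0.05]
```

View pics/s6.png

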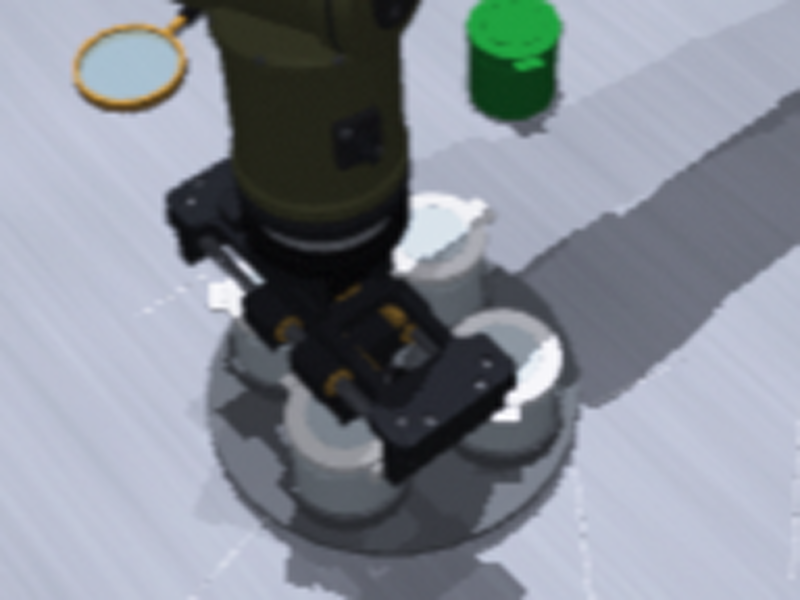

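Request:
apply_moves(
  delta_pos=[
    [0.2, 0, 0],
    [0.4, 0, 0],
    [0.5, 0, 0],
    [0.6, 0, 0],
    [0.6, 0, 0],
  ],
  yaw=[0, 0, 0, 0, 0],
  gripper=[0, 0, 0, 0, 0],
)

```text
clock: 7.72
tool_pos: [0.6228, 0.0173, 0.0964]
eef_rot: [-0.0, 0.709, -0.003, 0.705]
contact_force: [-0.6, 0.3, 3.8]
opening: 0.004
```

Request:
apply_moves(
  delta_pos=[
    [0.1, 0, 0],
    [0.2, 0, 0],
    [0.25, 0, 0],
    [0.25, 0, 0],
    [0.25, 0, 0],
  ],
  yaw=[0, 0, 0, 0, 0],
  gripper=[0, 0, 0, 0, 0],
)

```text
clock: 8.13
tool_pos: [0.6231, 0.017, 0.0961]
eef_rot: [-0.001, 0.708, -0.003, 0.706]
contact_force: [-4.4, -0.7, 13.7]
opening: 0.005
```

Shut height and a firm stop. I lift straight up and move away for a clear check.

Request:
apply_moves(
  delta_pos=[
    [-1, 0, 0],
    [-5, 0, 0],
    [-9, 0, 0],
    [-13, 4, 0],
    [-14, 8, 0],
    [-14, 12, 0],
    [-14, 16, 0],
    [-14, 20, 0],
    [-14, 24, 0],
    [-14, 28, 0],
  ],
  yaw=[0, 0, 0, 0, 0, 0, 0, 0, 0, 0],
  gripper=[0, 0, 0, 0, 0, 0, 0, 0, 0, 0],
)

```text
clock: 8.97
tool_pos: [0.6242, 0.2962, 0.2353]
eef_rot: [-0.001, 0.708, -0.003, 0.706]
contact_force: [1.5, -0.4, 0.1]
opening: 0.005
```

```bash
python3 -c "
from h import *
to([.623,.014,.096])
ms=[lidpts((.623,.018),np.radians(96),0),lidpts((.515,-.045),0,0)]
im=snapshot('scene');overlay('scene',im,ms,'s7.png',190,170,110,100);save(im,'s7f.png')
im=snapshot('top');overlay('top',im,ms,'t7.png',200,145,100,80)"
```

```text
t 8.97 pos [0.6242 0.2962 0.2353] yv [ 0.003  1.    -0.005] F [ 1.53 -0.41  0.05] open 0.005
d cm [ 1.407e+01 -2.815e+01  2.000e-02]
```

View pics/s7.png

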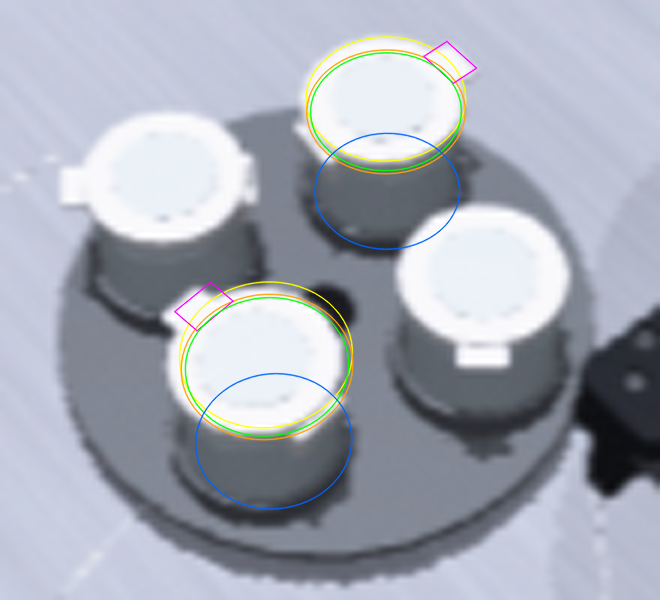

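View pics/t7.png

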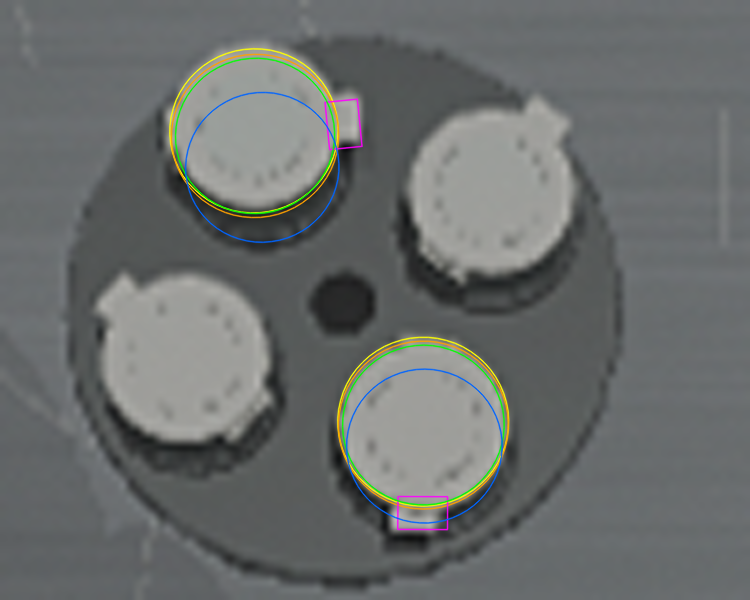

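View pics/s7f.png

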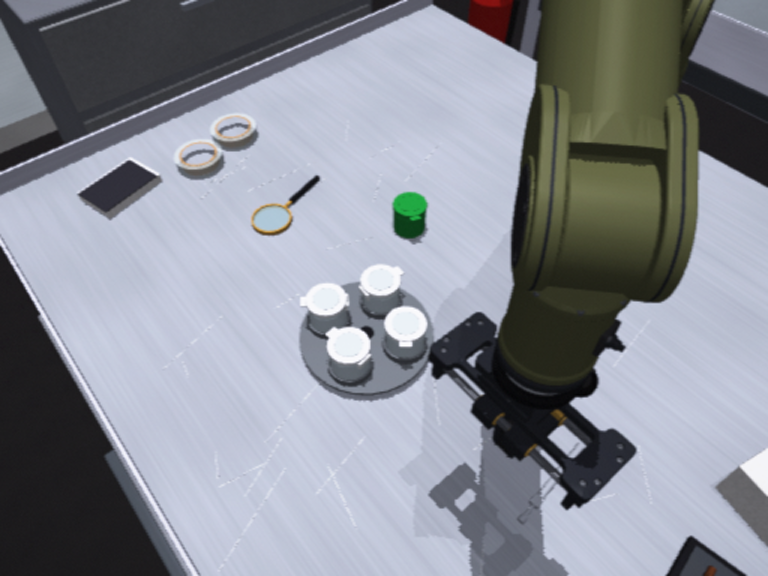

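```bash
python3 -c "
from h import *
print(finish_job())"
```

```text
the job is handed in; nothing more can be done
None
```

I closed both open lids with the shut fingertips: I pushed each one over from behind, then pressed straight down. I handed the job in at about 9 s.

- **Closing:** both lids stopped firmly with the fingertips at about z = 82 mm, which is the expected height of a shut lid. The press reached 21 N on the first lid and 14 N on the second.
- **Last pictures:** from the scene and top cameras, all four jars are upright with their lids shut. The turntable looks unturned, and the hand lens and the green jar lie where they were.
- **Small disagreements:** the lid outlines I drew over the pictures were off by a few mm, in the scene view more than the top. I put this down to calibration and my own fit, since the press heights agreed to within 0.5 mm.
- **Not checked:** the arm was hiding the wand and lens cap in the last scene picture. I did not look at them separately, but no move went near them at shelf height.

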